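# Cock the spinnaker-pole end

### The job

Cock the spinnaker-pole end that is clamped on the plywood board: push its sprung piston back by the thumb tab, past the stop pin, and let it come forward again so that it latches on the dropped pin with the jaw open. Only push the tab, do not grip it, and leave everything else on the bench where it is.

Things in the scene. Friction and masses are not known exactly. Their poses are not given: they have to be found in the camera images.
- holder: spinnaker-pole end fitting clamped on a plywood board (420 x 220 x 18 mm), all fixed. Origin: on the bench (z = 0) under the board's middle. Its +x runs level from the jaw (x = -175 mm) along the slotted aluminium barrel (x = -62 to 80, top z = 122, slot 28 mm wide on top at y = 0) to the black pole's cut end (x = 190); z up. Nothing on it is higher than 157 mm.
- piston (a joint): sprung piston's travel along the holder's +x (m). 0: home, jaw closed (the start); hard stop at 0.085. The spring pushes it back to 0 with 5 N at 0, 9.5 N at 0.045, 13.5 N at 0.085. Once past 0.045 the stop pin drops in front of its shoulder; let go, it then comes forward only to 0.045 and stays latched there, jaw open.
- tab_face (a point): middle of the pushing face of the dark steel thumb tab that stands out of the barrel's slot and moves with the piston; on the face towards the jaw (holder's -x), at z = 140 mm: push it along the holder's +x. Tab: 22 mm wide (y), 16 mm thick (x), from the barrel's top z = 122 to z = 157. At piston 0 there is 53 mm free in front of it, up to the stop pin's boss.
- clamp_top (a point): middle of the top of the wooden clamp block round the pole (55 mm along x, 128 mm along y, top z = 133 mm, bolt heads to 147 mm), 157 mm behind the tab's face at the start
- stop_pin (a joint): how far the small sprung steel stop pin has dropped (m): 0 (within 0.001) while it rides on the piston, 0.007 when it has dropped in front of the piston's shoulder. It drops by itself.
- pin_head (a point): top of the stop pin's round head (18 mm across) on its boss on the nose of the fitting, 65 mm from the tab face towards the jaw; at z = 146 mm riding, 139 mm dropped. It needs no touching.
- bearing: loose roller bearing, steel ring 54 mm across, 14 mm high, lying on the board beside the barrel; origin at the centre of its underside
- pinion: loose steel pinion, 42 mm across, 26 mm high, standing on the board on the other side of the barrel; origin at the centre of its underside
- rubber_cone: loose black rubber cone, 64 mm across at the foot, 42 mm high, on the bench beside the board; origin at the centre of its underside
- tape_measure: loose yellow and black tape measure, 74 x 38 x 63 mm high, on the bench on the other side of the board; origin at the centre of its underside
- winch_drum: loose dark winch drum, 120 mm across, 112 mm high, standing on the bench to the side; origin at the centre of its underside
- spray_can: loose spray can, 58 mm across, 175 mm high, standing on the bench to the side; origin at the centre of its underside
- parts_cup: loose glass cup, 80 mm across, 95 mm high, standing on the bench to the side; origin at the centre of its underside
- screwdriver: loose screwdriver with an orange handle lying on the bench on the robot's right; origin at its underside

How it is judged:
At the end, for the whole second after the job is handed in: The piston rests latched on the stop pin: piston joint between 0.041 and 0.049 m and still (under 0.01 m/s), with the stop pin dropped (over 0.005 m) (value of joint piston between 0.041 and 0.049 m and value of joint stop_pin above 0.005 m and velocity of joint piston between -0.01 and 0.01 m/s); the robot touches nothing.
It fails at once if the thumb tab is gripped: pressed from two opposite sides at once (contact force between each of piston_c3, piston_c4 and the fingers above 1 N or contact force between each of piston_c2, piston_c5 and the fingers above 1 N).
It fails at once if another thing on the bench is lifted, carried or shoved more than 25 mm (distance of any of bearing, pinion, rubber_cone, tape_measure, winch_drum, spray_can, parts_cup, screwdriver from where it was at the start of the episode above 0.025 m).
It also fails if it takes over 38 s, if anything falls off the work surface, if the arm or the gripper's body presses on something with over 40 N, if the wrist force passes 120 N, or if a joint passes its speed limit or range.

### The arm

A 6-joint arm with a two-finger parallel gripper is mounted at the origin on the work surface. World frame = base frame: x ahead of the robot, y to its left, z up, the work surface at z = 0. Lengths are in m, angles in rad, forces in N, time in s.
With the tool pointing down it reaches from about 0.35 to 0.8 m from the base axis. Payload 7.3 kg.
Tool frame: the origin (TCP) lies midway between the tips of the shut fingers; the grasp point (between the pads) lies 19 mm behind it; z points along the fingers, y is the line along which they close (so a half turn about z gives the same grasp; the last joint's range is limited). The gripper opens to 85 mm and grips with 20 to 120 N. Pads are 22 mm wide; open, the fingers measure 114 mm over their backs; the gripper's body (76 mm by 85 mm) begins 54 mm behind the grasp point. The pads swing forward as they close: fully open they stand 13 mm farther back than shut.
Start: joints at [-1.443, 0.342, 1.524, -0, 1.275, -0.146], TCP at [0.142, -0.505, 0.231] pointing down, gripper open.
Joint ranges: [-2.53, 2.53], [-0.77, 2.02], [0.04, 2.7], [-1, 4.14], [0.28, 2.66], [-3.11, 3.11]. Speed limits (rad/s): [2.57, 2.57, 3.14, 3.14, 3.14, 3.14].

### API

Orientations are given as a rotation vector (axis times angle).
In Python, from rig import arm gives the robot as it stands. The module is installed in compiled form; this text tells all that it offers.
- The arm moves only by the shell command python3 -m inch 'ROWS'. ROWS is JSON, a list that holds one entry, the list of rows, each a list of 7 numbers: the shift along the world's x, y, z in units of 40 mm (1.0 is 40 mm), then the turn, a rotation vector about the world's x, y, z in units of 5 degrees (1.0 is 5 degrees), then the finger opening in mm, from 0 to 85.4. A call has 1 to 12 rows; each row is the pose to reach, as a shift and turn from the pose commanded when the call began; what a row does not reach only later rows make up. A row lasts 1/8 s, in which the tool goes at most 62.5 mm and 10.7 degrees, less where a joint would pass 70% of its speed; a pose out of reach is approached as far as the arm can. A call with a gripper value outside its range is refused whole. The fingers move at their own pace and stop on an object; the grip force is fixed at half the most. Time passes only in rows, so rows that repeat a pose let the fingers close. It gives the time, the measured TCP pose, the force, the opening and the grip force at its end, in the units of the state.
- arm.state(): the state, without advancing time (a new reading comes with each control period).
- arm.snapshot(name): name is "scene" or "top" or "wrist"; returns a dict with "image" (420x560x3 uint8, red, green, blue), "fx", "fy", "cx", "cy" (pixels), "dist" ([k1, k2, p1, p2, k3] as OpenCV has them; the pictures are not rectified), "xyz" and "attitude" of the camera in the world; the wrist camera has in their place "T_tool_cam" (4x4, takes a point from camera to tool coordinates, whose origin is the TCP and whose axes are the flange's). Camera axes: x right, y down, z forward; pixel columns grow to the right and rows downward; lengths in m; the calibration is good to about 2 mm. A picture is of the moment at which its call begins: read the wrist's pose just before it. There is no depth.
- arm.sign_off(): hands the job in; it is judged then, once.
The state is a dict: "time": time; "q": joint angles; "joint_vel": joint speeds; "effort": joint torques, N m; "ee_pos": TCP position; "tcp_rot": TCP orientation; "contact_force": force on the tool from outside, world axes, zero at the start; "ft_torque": the same for the moment, N m; "opening": finger opening in m; "finger_force": force on a finger pad.
Only numpy, scipy, OpenCV 4.12 (cv2) and the standard library are available. Lean on these libraries where they do the work, as an engineer would, in place of code of your own. Each camera call takes 0.05 s, during which the arm holds its last target. There are 200 camera calls.

## Working session

There is one attempt and no reset: what is moved stays moved. The work goes in short steps, Python scripts to look and compute and a shell command to move; the robot and the scene stay as the last step left them, time stands still between calls to the robot, and variables do not carry over. Pictures are saved under pics/ and viewed, at most 10 in all, crops included, and the job is handed in when it is done.

```bash
mkdir -p pics
cat > h.py <<'E'
import numpy as np,cv2
from scipy.spatial.transform import Rotation as R
from rig import arm
def snap(n):
    st=arm.state(); s=arm.snapshot(n); s['st']=st
    return s
E
python3 - <<'E'
from h import *
import pickle
for n in ("scene","top"):
    s=snap(n); pickle.dump(s,open(n+'.pkl','wb'))
    cv2.imwrite(f'pics/{n}0.png',s['image'][:,:,::-1])
    print(n,s['xyz'],s['attitude'],s['fx'],s['fy'],s['cx'],s['cy'],s['dist'])
s=arm.state();print(s)
E
```

```text
scene [1.32984896 0.43896662 0.69097301] [-1.22266365 -2.07528924  1.12437245] 428.4522843417026 428.4522843417026 283.0706847769178 207.7239347764269 [-0.12980691  0.          0.          0.          0.        ]
top [ 0.41687507 -0.01462471  1.11517492] [-2.15875125  2.13977521 -0.15652719] 411.78029731225706 411.78029731225706 286.7516639628325 214.6310476577791 [-0.11900255  0.          0.          0.          0.        ]
{'time': 0.1, 'q': array([-1.44300719e+00,  3.42660758e-01,  1.52494305e+00,  5.35080187e-06,
        1.27543036e+00, -1.46030509e-01]), 'joint_vel': array([ 9.91551530e-05, -2.20959221e-03, -1.10829845e-03,  4.42156060e-04,
        1.28552875e-04,  1.05262627e-03]), 'effort': array([ 1.99896800e-03, -4.34446585e+01, -2.46489948e+01, -1.03537895e-04,
        4.63343138e-03,  1.94059066e-05]), 'ee_pos': array([ 0.14192474, -0.50506176,  0.23068394]), 'tcp_rot': array([-3.11076756e+00, -4.28573298e-01, -2.86776376e-05]), 'contact_force': array([ 0.64415426, -0.77413608,  0.8066218 ]), 'ft_torque': array([ 0.00972215, -0.08120092, -0.01435579]), 'finger_force': 0.0, 'opening': 0.08529152527007225}
```

View pics/top0.png

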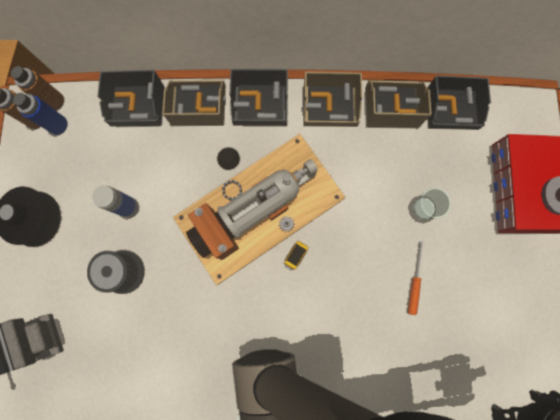

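View pics/scene0.png

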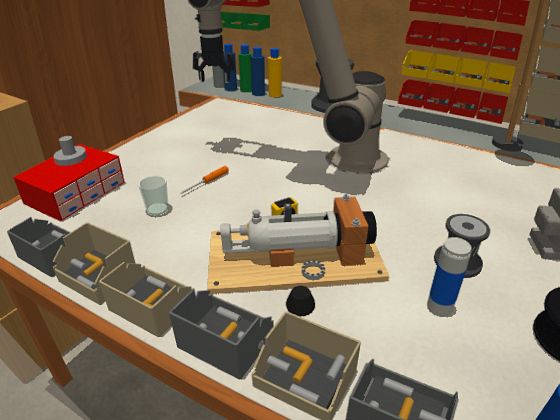

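The top view shows the board with corners near (300,137), (344,200), (218,283) and (176,215), with the jaw at the upper right (310,170) and the pole at the lower left (200,240). In the scene view the dark tab is near (289,212) and the pin boss near (256,215). Next I'll fit the board and zoom in on the tab.

```bash
cat >> h.py <<'E'
def K(s): return np.array([[s['fx'],0,s['cx']],[0,s['fy'],s['cy']],[0,0,1]])
def ray(s,uv):
    p=cv2.undistortPoints(np.array(uv,float).reshape(-1,1,2),K(s),s['dist']).reshape(-1,2)
    return R.from_rotvec(s['attitude']).apply(np.c_[p,np.ones(len(p))])
def onz(s,uv,z):
    d=ray(s,uv); return s['xyz']+d*((z-s['xyz'][2])/d[:,2])[:,None]
def proj(s,P):
    r=R.from_rotvec(s['attitude']).inv(); P=np.atleast_2d(P)
    return cv2.projectPoints(r.apply(P-s['xyz']),np.zeros(3),np.zeros(3),K(s),s['dist'])[0].reshape(-1,2)
E
python3 - <<'E'
from h import *
import pickle
s=pickle.load(open('top.pkl','rb')); c=pickle.load(open('scene.pkl','rb'))
hsv=cv2.cvtColor(s['image'],cv2.COLOR_RGB2HSV)
m=cv2.inRange(hsv,(8,70,90),(28,255,255)); m[:120]=0; m[300:]=0;m[:,:165]=0;m[:,360:]=0
m=cv2.morphologyEx(m,cv2.MORPH_OPEN,np.ones((3,3)))
cs,_=cv2.findContours(m,cv2.RETR_EXTERNAL,cv2.CHAIN_APPROX_NONE)
k=max(cs,key=cv2.contourArea); hull=cv2.convexHull(k)
P=onz(s,hull.reshape(-1,2),.018)
r=cv2.minAreaRect((P[:,:2]*1000).astype(np.float32)); print(r)
b=cv2.boxPoints(r)/1000
L=max(((b[(i+1)%4]-b[i]) for i in range(4)),key=np.linalg.norm); L/=np.linalg.norm(L)
if L[1]<0: L=-L
o=np.array(r[0])/1000; yaw=np.arctan2(L[1],L[0]); print(o,yaw,np.degrees(yaw))
np.save('hold.npy',[*o,yaw])
H=lambda x,y,z:np.r_[o+x*L+y*np.array([-L[1],L[0]]),z]
def crop(s,x0,y0,x1,y1,f,pts,n):
    im=cv2.resize(s['image'][y0:y1,x0:x1,::-1],None,fx=f,fy=f,interpolation=cv2.INTER_CUBIC)
    for p in pts:
        q=proj(s,p)[0]; cv2.circle(im,(int((q[0]-x0+.5)*f),int((q[1]-y0+.5)*f)),2,(0,255,0),-1)
    return im
# axis marks every 20 mm at barrel-top height
pts=[H(x/1000,0,.122) for x in range(-60,81,20)]+[H(a,bb,.018) for a in(-.21,.21) for bb in(-.11,.11)]
A=crop(s,170,130,350,290,4,pts,0); B=crop(c,205,185,395,295,4,pts,0)
cv2.imwrite('pics/a1.png',A);cv2.imwrite('pics/b1.png',B)
E
```

```text
((594.087890625, 58.25775146484375), (221.57969665527344, 420.7940673828125), 34.69207763671875)
[0.59408789 0.05825775] 2.1762872 124.69206
```

View pics/a1.png

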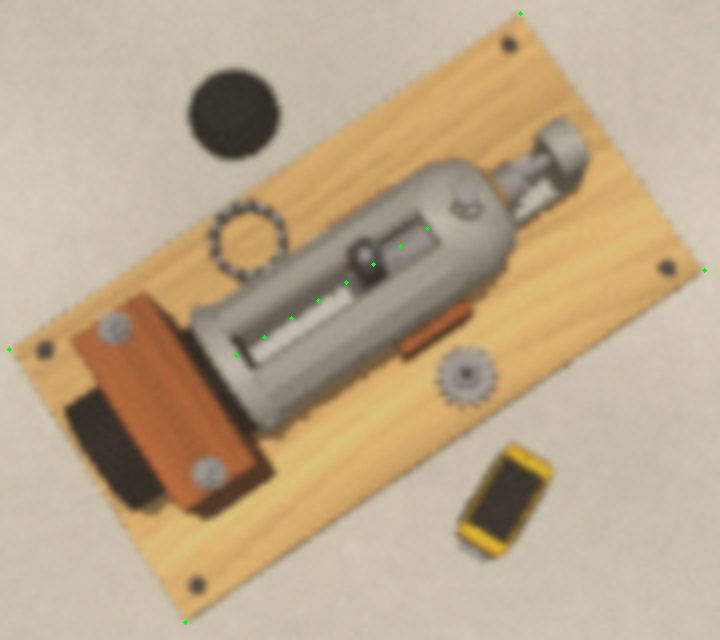

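View pics/b1.png

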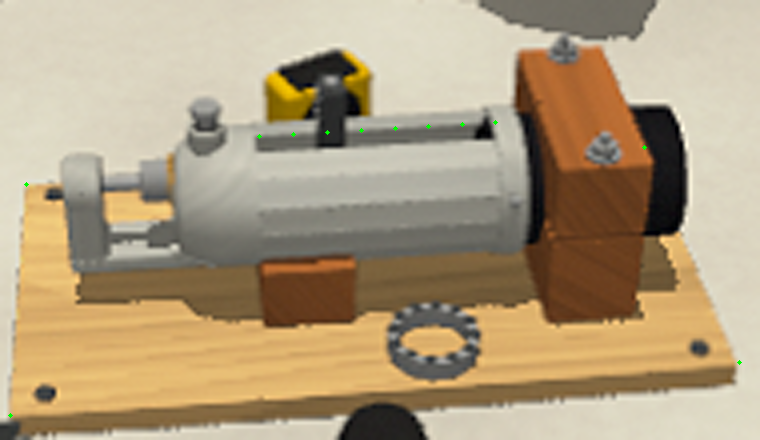

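The zooms show the board fit sits on its corners (the size came out at 421 x 222 mm). The tab is near crop (368,258) in the top view and (331,110) in the scene view, and the pin head is near (466,190) and (206,104). Now I'll place the tab along the holder axis from independent cues.

Run:
```python
from h import *
import pickle
s=pickle.load(open('top.pkl','rb')); c=pickle.load(open('scene.pkl','rb'))
ox,oy,yaw=np.load('hold.npy'); Rz=R.from_euler('z',yaw)
inv=lambda P:(Rz.inv().apply(P-[ox,oy,0])*1000).round(1)
t=lambda p:(np.array(p)/4+[170,130]-.4); u=lambda p:(np.array(p)/4+[205,185]-.4)
print('pin top',inv(onz(s,t([[466,190]]),.146)),'scene',inv(onz(c,u([[206,101]]),.146)))
print('clamp top',inv(onz(s,t([[73,340],[148,291],[258,460],[185,512]]),.133)))
print('clamp scene',inv(onz(c,u([[517,52],[604,48],[652,165],[541,180]]),.133)))
print('tab top-view at .157',inv(onz(s,t([[365,240],[363,250]]),.157)))
print('tab scene at .157',inv(onz(c,u([[319,80],[343,80],[330,75]]),.157)),'base .122',inv(onz(c,u([[317,146],[345,146]]),.122)))
print('origin of tab if x=-20', Rz.apply([-.02,0,.14])+[ox,oy,0])
# dark mask in the top crop
for i,(im,x0,y0,x1,y1) in enumerate([(s,250,180,275,205),(c,275,195,300,225)]):
    v=im['image'][y0:y1,x0:x1].max(2); m=(v<75).astype(np.uint8)
    print('\n'.join(''.join('#' if a<60 else '+' if a<85 else '.' for a in r) for r in v))
```

```text
pin top [[-90.2  -1.8 146. ]] scene [[-89.7   3.8 146. ]]
clamp top [[157.1 -61.5 133. ]
 [102.9 -61.1 133. ]
 [103.5  62.4 133. ]
 [156.8  63.9 133. ]]
clamp scene [[103.9  58.5 133. ]
 [158.7  57.6 133. ]
 [156.  -67.2 133. ]
 [ 91.  -74.6 133. ]]
tab top-view at .157 [[-22.1  -8.1 157. ]
 [-17.8  -3.8 157. ]]
tab scene at .157 [[-24.4   2.3 157. ]
 [-10.7   0.9 157. ]
 [-17.6   7.  157. ]] base .122 [[-27.3 -13.6 122. ]
 [-11.1 -15.3 122. ]]
origin of tab if x=-20 [0.60547121 0.0418133  0.14      ]
.........................
.........................
.........................
.........................
.........................
.........................
.........................
.........................
.........................
.........................
.........................
.........................
........+................
........+................
........+.....+..........
........+.....+..........
.......++++.++++.........
........++++++++.........
.........+++++#++........
.........+++##++.........
..........++#++..........
..........+++............
.........................
.........................
.........................
.........................
.........................
.........................
............+##..........
.........+######.........
......+##########........
...+##############.......
###################......
#################+.......
..########+....#.........
..#######++..............
....####+++...++.........
.....+....+++++++........
..........#+#++###+......
..........+########+.....
.........+##########.....
........############.....
.......#+.##########.....
......+##+##########.....
......##++######.........
..........######.........
..........######.........
..........######.........
.........#######+........
.........#######+........
.........#######+........
.........#######.........
.........................
.........................
.........................
```

The cues agree: the tab face is at holder x = -27 (from the clamp), -25 (from the pin) and -26 (seen directly), with y ≈ 0. I'll shut the fingers and go above the gap at holder (-52, 0), which is world (0.624, 0.016). The turn is +109° so that the closing line lies along the holder's y.

```bash
python3 -m inch '[[[1,1.08,0.5,0,0,1.82,0],[2,2.17,0.5,0,0,3.63,0],[3,3.25,0.5,0,0,5.45,0],[4,4.33,0.5,0,0,7.27,0],[5,5.42,0.5,0,0,9.08,0],[6,6.5,0.5,0,0,10.9,0],[7,7.58,0.5,0,0,12.7,0],[8,8.67,0.5,0,0,14.5,0],[9,9.75,0.5,0,0,16.3,0],[10,10.8,0.5,0,0,18.2,0],[11,11.9,0.5,0,0,20,0],[12,13,0.5,0,0,21.8,0]]]'
```

```text
time: 1.6
ee_pos: [0.6229, 0.0162, 0.2509]
tcp_rot: [-1.451, -2.786, 0.001]
contact_force: [1.0, -1.5, -0.4]
opening: 0.0001
finger_force: 0.0
```

```bash
python3 -m inch '[[[0,0,-1,0,0,0,0],[0,0,-1.8,0,0,0,0],[0,0,-1.8,0,0,0,0],[0,0,-1.8,0,0,0,0]]]'
python3 - <<'E'
from h import *
st=arm.state(); ox,oy,yaw=np.load('hold.npy')
print(R.from_euler('z',-yaw).apply(st['ee_pos']-[ox,oy,0])*1000, st['contact_force'])
c=snap('scene')
im=c['image'][130:270,205:395,::-1]
cv2.imwrite('pics/d1.png',cv2.resize(im,None,fx=4,fy=4,interpolation=cv2.INTER_CUBIC))
E
```

```text
time: 2.1
ee_pos: [0.6226, 0.0143, 0.1806]
tcp_rot: [1.458, 2.781, 0.001]
contact_force: [0.2, 0.7, -0.3]
opening: 0.0002
finger_force: 0.0
[-52.38073532   1.58668769 180.59733759] [ 0.22040169  0.72727196 -0.32813767]
```

View pics/d1.png

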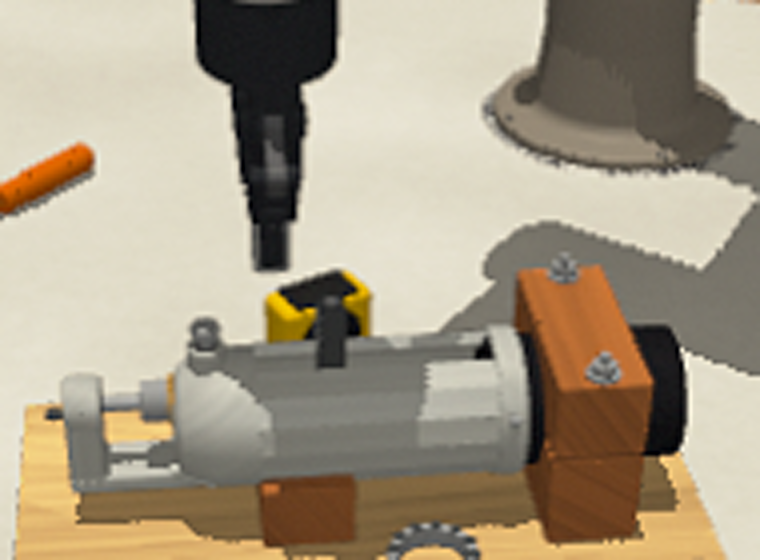

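The fingers hang between the pin head (205,330) and the tab (331,325), on the axis. I'll descend into the gap.

```bash
python3 -m inch '[[[0,0,-0.4,0,0,0,0],[0,0,-0.8,0,0,0,0],[0,0,-1.1,0,0,0,0],[0,0,-1.1,0,0,0,0]]]'
```

```text
time: 2.65
ee_pos: [0.6212, 0.0146, 0.1337]
tcp_rot: [-1.457, -2.78, 0.002]
contact_force: [0.5, 0.2, -0.1]
opening: -0.0001
finger_force: 0.0
```

```bash
python3 -m inch '[[[-0.1,0.14,0,0,0,0,0],[-0.2,0.29,0,0,0,0,0],[-0.3,0.43,0,0,0,0,0],[-0.4,0.58,0,0,0,0,0],[-0.5,0.72,0,0,0,0,0],[-0.5,0.72,0,0,0,0,0]]]'
```

```text
time: 3.4
ee_pos: [0.6031, 0.0424, 0.1359]
tcp_rot: [1.456, 2.779, -0.001]
contact_force: [4.5, -5.5, -3.8]
opening: 0.0001
finger_force: 3.5
```

Contact shows about 7 N, which fits roughly 19 mm of travel. I'll push on to about 60 mm.

```bash
python3 -m inch '[[[-0.1,0.14,0,0,0,0,0],[-0.2,0.29,0,0,0,0,0],[-0.3,0.43,0,0,0,0,0],[-0.4,0.58,0,0,0,0,0],[-0.5,0.72,0,0,0,0,0],[-0.6,0.86,0,0,0,0,0],[-0.6,0.86,0,0,0,0,0],[-0.6,0.86,0,0,0,0,0]]]'
python3 - <<'E'
from h import *
st=arm.state(); ox,oy,yaw=np.load('hold.npy')
print(R.from_euler('z',-yaw).apply(st['ee_pos']-[ox,oy,0])*1000, st['contact_force'])
c=snap('scene')
im=c['image'][130:270,205:395,::-1]
cv2.imwrite('pics/e1.png',cv2.resize(im,None,fx=4,fy=4,interpolation=cv2.INTER_CUBIC))
E
```

```text
time: 4.4
ee_pos: [0.5798, 0.0761, 0.136]
tcp_rot: [1.455, 2.777, -0.001]
contact_force: [6.3, -7.8, -3.0]
opening: -0.0002
finger_force: 5.3
[ 22.77195291   1.63267997 136.01039341] [ 6.3056323  -7.83461007 -3.00876951]
```

View pics/e1.png

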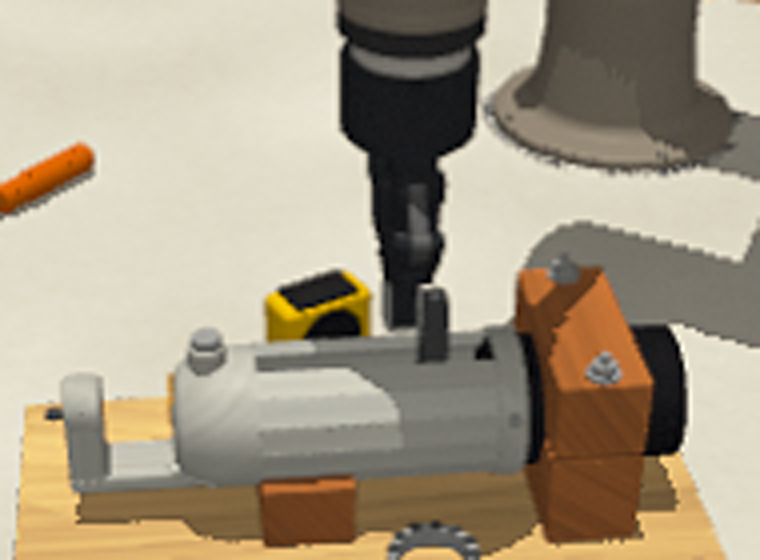

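The pin head (207,335) has dropped and the tab is back at (432,320), about 60 mm along. I'll ease forward gently and then clear the tab.

```bash
python3 -m inch '[[[0.05,-0.07,0,0,0,0,0],[0.1,-0.14,0,0,0,0,0],[0.15,-0.22,0,0,0,0,0],[0.2,-0.29,0,0,0,0,0],[0.25,-0.36,0,0,0,0,0],[0.35,-0.5,0,0,0,0,0],[0.45,-0.65,0,0,0,0,0],[0.45,-0.65,0,0,0,0,0]]]'
```

```text
time: 5.45
ee_pos: [0.5962, 0.0514, 0.1353]
tcp_rot: [1.459, 2.782, 0.0]
contact_force: [-0.1, -0.0, -0.2]
opening: -0.0001
finger_force: 0.0
```

```bash
python3 -m inch '[[[0,0,0.7,0,0,0,0],[0,0,1.5,0,0,0,0],[0,0,2.5,0,0,0,0],[0,0,3,0,0,0,0],[0,0,3,0,0,0,0],[0,0,3,0,0,0,0]]]'
python3 - <<'E'
from h import *
st=arm.state(); print(st['contact_force'])
c=snap('scene')
im=c['image'][130:270,205:395,::-1]
cv2.imwrite('pics/f1.png',cv2.resize(im,None,fx=4,fy=4,interpolation=cv2.INTER_CUBIC))
E
```

```text
time: 6.2
ee_pos: [0.5953, 0.0519, 0.254]
tcp_rot: [-1.457, -2.781, 0.001]
contact_force: [0.4, -0.1, 1.0]
opening: 0.0001
finger_force: 0.0
[ 0.36626483 -0.0766693   1.00001461]
```

View pics/f1.png

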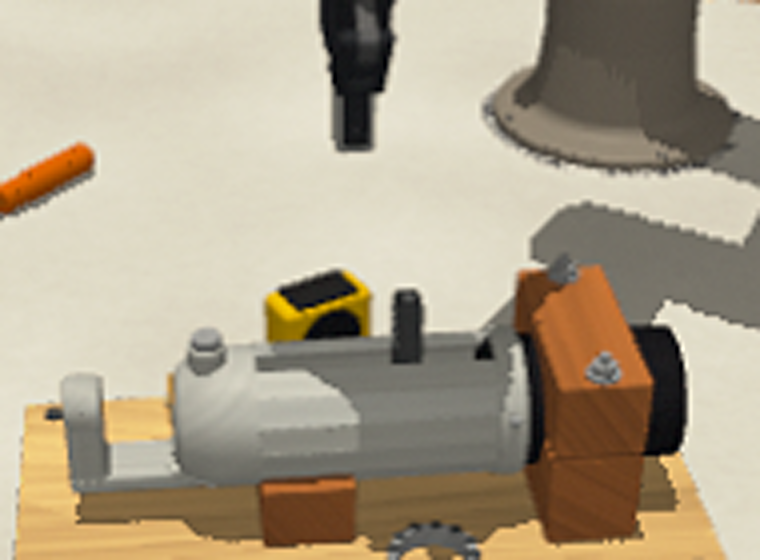

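The tab rests at (407,325), 76 px from its start at (331,325), which is about 45 mm at 1.7 px/mm. The pin head is down, the jaw is open, and the robot is clear of everything.

```bash
python3 -c "
from rig import arm
print(arm.sign_off())"
```

```text
the job is handed in; nothing more can be done
None
```

The job is handed in: the last picture shows the piston latched about 45 mm back on the dropped stop pin with the jaw open, and the arm stands clear; the tab was only pushed, and no other item was touched (no verdict was returned).

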